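# Hold the tacked upright square to its base bar

### The arm

A 6-joint arm with a two-finger parallel gripper is mounted at the origin on the work surface. World frame = base frame: x ahead of the robot, y to its left, z up, the work surface at z = 0. Lengths are in mm, angles in rad, forces in N, time in s.
With the tool pointing down it reaches from about 350 to 875 mm from the base axis. Payload 4.2 kg.
Tool frame: the origin (TCP) lies midway between the tips of the shut fingers; the grasp point (between the pads) lies 19 mm behind it; x points along the fingers, y is the direction in which the jaws open and shut, and the axes are right-handed (so a half turn about x gives the same grasp; the last joint's range is limited). The gripper opens to 85 mm and grips with 20 to 120 N. Pads are 22 mm wide; open, the fingers measure 114 mm over their backs; the gripper's body (76 mm by 85 mm) begins 54 mm behind the grasp point. The pads swing forward as they close: fully open they stand 13 mm farther back than shut.
Start: joints at [-0.961, 0.385, 0.008, 0, -1.194, -0.259], TCP at [214.795, -586.909, 205.412] pointing down, gripper open.
Joint ranges: [-3.14, 3.14], [-1.21, 2.06], [-1.07, 1.41], [-3.16, 2.05], [-2.99, -0.16], [-3.1, 3.1]. Speed limits (rad/s): [2.79, 2.79, 3.14, 3.14, 3.14, 3.14].

### API

Orientations are given as a unit quaternion [x, y, z, w].
In Python, from bench import readout, imaging, arm gives the robot as it stands.
- The arm moves only by the tool arm_command, never from a script. Its argument "increments" is a list of rows, each a list of 3 entries, a list of its own where there are three numbers: the turn, a rotation vector about the world's x, y, z in degrees, then the shift along the world's x, y, z in mm, then the closure, from 0 (fully open) to 1 (shut). In form: [[[ax, ay, az], [tx, ty, tz], fingers], ...]. A call has exactly 5 rows; each row is the pose to reach, as a shift and turn from the pose measured when the call began; what a row does not reach only later rows make up. A row lasts 1/10 s, in which the tool goes at most 50 mm and 8.59 degrees, less where a joint would pass 70% of its speed; a pose out of reach is approached as far as the arm can. A call with a gripper value outside its range is refused whole. The fingers move at their own pace and stop on an object; the grip force is fixed at half the most. Time passes only in rows, so rows that repeat a pose let the fingers close, or fill a call up. It gives the time, the measured TCP pose, the force and the opening at its end, in the units of the state.
- readout.read_state(): the state, without advancing time (a new reading comes with each control period).
- imaging.get_image(name): name is "scene" or "top" or "wrist"; returns (picture, depth): 480x640x3 uint8, blue, green, red; 480x640 float32, mm along the optical axis (not along the pixel's ray), 0 where there is no reading.
- imaging.camera_info(name): a dict with "vfov" (degrees; the focal length in pixels is half the picture's height over the tangent of half this angle, whatever the lens; pixels are square), "cx", "cy" (the principal point, pixels), "D" ([k1, k2, p1, p2, k3] as OpenCV has them; the pictures are not rectified), "eye" and "rotation" of the camera in the world; the wrist camera has in their place "T_tool_cam" (4x4, takes a point from camera to tool coordinates, whose origin is the TCP and whose axes are the tool frame's). Camera axes: x right, y down, z forward; pixel columns grow to the right and rows downward; lengths in mm; the calibration is good to about 2 mm. A picture is of the moment at which its call begins: read the wrist's pose just before it. camera_info takes no time and is no camera call.
- arm.job_done(): hands the job in, once; it reports no verdict.
The state is a dict: "clock": time; "joints": joint angles; "joint_vel": joint speeds; "joint_efforts": joint torques, N m; "position": TCP position; "ee_rot": TCP orientation; "contact_force": force on the tool from outside, world axes, zero at the start; "wrist_torque": the same for the moment, N m; "gripper_width": finger opening in mm.
Only numpy, scipy, OpenCV 4.12 (cv2) and the standard library are available. Lean on these libraries where they do the work, as an engineer would, in place of code of your own. Each camera call takes 0.05 s, during which the arm holds its last target. There are 200 camera calls.

### The job

Stand the engineer's square with its stock on the raised base bar, clear of the leaning upright, with the blade end towards the upright. Then slide it along the bar into the corner until the stock sits flat on the bar and the blade lies flush against the upright, which brings the springy upright square to the bar. Finish while still gripping the square and holding it pressed into the corner, firmly but never ramming it, so that the weld can be completed; leave everything else on the bench where it is.

Things in the scene. Friction and masses are not known exactly. Their poses are not given: they have to be found in the camera images.
- square: steel engineer's square, 0.55 kg, standing on the bench on its stock: a solid bar 140 long x 16 wide x 26 mm high. The blade, 25 mm wide (along the stock) x 5 mm thick, rises at one end to 140 mm above the underside, its outer edge flush with the stock's end face. Origin: centre of the stock's underside; y along the stock towards the blade end, x across, z up
- heel (a point): the square's outer corner, at the middle of the stock's lower edge at the blade end: 70 mm along y from the square's origin, on the underside. Axes as the square's
- corner (a point): inside corner to be made square, fixed: on the base bar's top face (50 mm above the bench), on its centre line, where the upright's inner face stands when square. y runs level along the bar from its clamped end towards the upright, z up, x across. 230 mm of bar top towards -y are free; then comes a toggle clamp, 82 mm above the bench there, its handle behind it 150 mm
- fixture: the clamped work, fixed to the bench: a plywood board of 360 x 110 x 12 mm, two steel riser blocks, and on them the base bar, a level black iron flat bar 280 long x 32 wide x 10 mm thick, its top 50 mm above the bench; a toggle clamp holds its free end. Origin: centre of the board's underside; y along the bar towards the upright
- upright: black iron flat bar, 30 wide x 8 mm thick, with a spear point 179 mm above the base bar's top, standing across the end of the base bar. Origin: at its foot, mid-thickness, 4 mm beyond the corner, where it turns. z along it; its inner face is at y = -4 mm
- upright_tack (a joint): lean of the upright towards the bar's clamped end, rad; 0 = square to the bar. The tack weld at its foot is springy: it starts at 0.09 to 0.14, pushes back with about 0.5 N m when held at 0 (3 to 5 N on the blade) and springs in again when released. Range -0.12 to 0.17
- strap_hinge: black iron strap hinge, 250 x 28 x 5 mm, lying flat beside the fixture board on the side away from the robot
- hammer: hammer with a wooden handle, 270 mm long, 28 mm high, lying beside the fixture board on the robot's side
- chisel: cold chisel, 127 x 20 x 14 mm, lying on the fixture board alongside the base bar
- shelf_bracket: flat black iron shelf bracket, an L of 130 x 112 mm with a brace, 5 mm thick, lying flat on the bench near the square (not the square: it lies flat and is thinner)
- rivet_tin: round open tin of rivets, 72 mm across, 32 mm high, on the bench near the square
- axe_head: axe head, about 155 x 120 x 30 mm, lying at the far side of the bench

How it is judged (in metres and radians):
On the way:
1. the square stands on the base bar, upright and in line with it, blade end towards the upright and more than 8 mm clear of the corner (x of heel in the frame of corner between -0.008 and 0.008 m and z of heel in the frame of corner between -0.003 and 0.004 m and angle between square's own z axis and vertical below 0.03 rad and angle between the y axis of square and the y axis of corner, either way round below 0.06 rad and y of heel in the frame of corner between -0.11 and -0.008 m and contact force between square and fixture above 0.5 N and linear speed of square below 0.05 m/s), for 0.2 s.
At the end, for the whole second after the job is handed in: last second: gripper holds the square at rest; heel within 3 mm of the corner along the bar, 4 mm in height, 8 mm across; in line within 3.4 deg, plumb within 1.7 deg; over 1 N on both bar and upright; upright square within 1.1 deg (x of heel in the frame of corner between -0.008 and 0.008 m and z of heel in the frame of corner between -0.003 and 0.004 m and angle between square's own z axis and vertical below 0.03 rad and angle between the y axis of square and the y axis of corner, either way round below 0.06 rad and y of heel in the frame of corner between -0.003 and 0.003 m and value of joint upright_tack between -0.02 and 0.02 rad and contact force between square and upright above 1 N and contact force between square and fixture above 1 N and contact force between the fingers and square above 2 N and linear speed of square below 0.01 m/s); the arm keeps its last pose, push and grip.
It fails at once if another thing on the bench is shifted by more than 30 mm (distance of any of strap_hinge, hammer, chisel, shelf_bracket, rivet_tin, axe_head from where it was at the start of the episode above 0.03 m).
It fails at once if the square is rammed into the upright with more than 60 N (contact force between square and upright above 60 N).
It also fails if it takes over 48 s, if anything falls off the work surface, if the arm or the gripper's body presses on something with over 40 N, if the wrist force passes 120 N, or if a joint passes its speed limit or range.

## Working session

There is one attempt and no reset: what is moved stays moved. The work goes in short steps, Python scripts to look and compute and a tool call to move; the robot and the scene stay as the last step left them, time stands still between calls to the robot, and variables do not carry over. Pictures are saved under pics/ and viewed, about 8 in all and at most 12, crops included, and the job is handed in when it is done.

Besides the shell and the picture viewer there is one more tool, called as name(argument=value, ...), one argument or row to a line, values as JSON. arm_command: Moves the arm, as the interface text tells. Its arguments: {"type":"object","properties":{"increments":{"type":"array","items":{"type":"array"}}},"required":["increments"]}

```bash
mkdir -p pics; cat > h.py <<'E'
import numpy as np, cv2, json
from bench import readout, imaging, arm
from scipy.spatial.transform import Rotation as R
def grab(n):
    s=readout.read_state(); im,d=imaging.get_image(n); c=imaging.camera_info(n)
    return s,im,d,c
def K(c):
    f=240/np.tan(np.radians(c["vfov"])/2); return np.array([[f,0,c["cx"]],[0,f,c["cy"]],[0,0,1]])
def pose(s,c):
    if "T_tool_cam" in c:
        T=np.eye(4);T[:3,:3]=R.from_quat(s["ee_rot"]).as_matrix();T[:3,3]=s["position"]
        T=T@np.array(c["T_tool_cam"]); return T[:3,:3],T[:3,3]
    r=np.array(c["rotation"]); 
    if r.shape!=(3,3): r=R.from_quat(r).as_matrix()
    return r,np.array(c["eye"])
def cloud(s,d,c):
    v,u=np.mgrid[0:480,0:640].astype(np.float32)
    p=cv2.undistortPoints(np.stack([u.ravel(),v.ravel()],1)[:,None],K(c),np.array(c["D"],float))[:,0]
    r,t=pose(s,c); z=d.reshape(-1,1)
    P=np.hstack([p*z,z])@r.T+t; P[z[:,0]==0]=np.nan
    return P.reshape(480,640,3)
E
python3 - <<'E'
from h import *
s=readout.read_state();print(s)
for n in ["scene","top"]:
    s,im,d,c=grab(n); print(n,c); cv2.imwrite(f"pics/{n}1.png",im); np.savez(f"{n}1.npz",P=cloud(s,d,c))
print(imaging.camera_info("wrist"))
E
```

```text
{'clock': 0.0, 'joints': array([-9.61415615e-01,  3.85532234e-01,  6.60299144e-03, -4.76834927e-04,
       -1.19400773e+00, -2.58552579e-01]), 'joint_vel': array([-0.00082191, -0.00164988,  0.00033257,  0.00046512, -0.00052796,
        0.00111283]), 'joint_efforts': array([ 5.73446596e-04, -3.92289233e+01,  1.88404083e+01,  4.18617189e+00,
       -4.57664268e-03, -9.93366882e-06]), 'position': array([ 214.55137332, -586.32563169,  204.33068841]), 'ee_rot': array([-0.12258747,  0.69644227,  0.1240926 ,  0.69609015]), 'contact_force': array([ 0.44310335,  0.46618619, -0.38942012]), 'wrist_torque': array([-0.03562428,  0.0594852 ,  0.0277114 ]), 'gripper_width': 85.24421701938354}
scene {'vfov': 56.37598225696175, 'cx': 319.27334171082106, 'cy': 244.86096896359976, 'D': array([-0.08459963,  0.        ,  0.        ,  0.        ,  0.        ]), 'eye': array([960.31750744, 360.39210641, 531.51182169]), 'rotation': array([ 0.37410478,  0.8436347 , -0.34859327, -0.16373404])}
top {'vfov': 43.96627268386706, 'cx': 321.0656794787189, 'cy': 239.38157898774548, 'D': array([0.06225993, 0.        , 0.        , 0.        , 0.        ]), 'eye': array([394.01005423,  58.44592686, 965.88500076]), 'rotation': array([-0.69839579,  0.70985938, -0.05888102,  0.06982843])}
{'vfov': 66.85903991901341, 'cx': 322.79299242679787, 'cy': 239.5244018641491, 'D': array([0.000779, 0.      , 0.      , 0.      , 0.      ]), 'T_tool_cam': array([[-7.74971222e-05, -2.73194658e-01,  9.61958769e-01,
        -1.68370509e+02],
       [ 9.99999978e-01,  1.68239036e-04,  1.28341391e-04,
        -1.00649417e+00],
       [-1.96901198e-04,  9.61958757e-01,  2.73194639e-01,
        -6.88079201e+01],
       [ 0.00000000e+00,  0.00000000e+00,  0.00000000e+00,
         1.00000000e+00]])}
```

View pics/scene1.png

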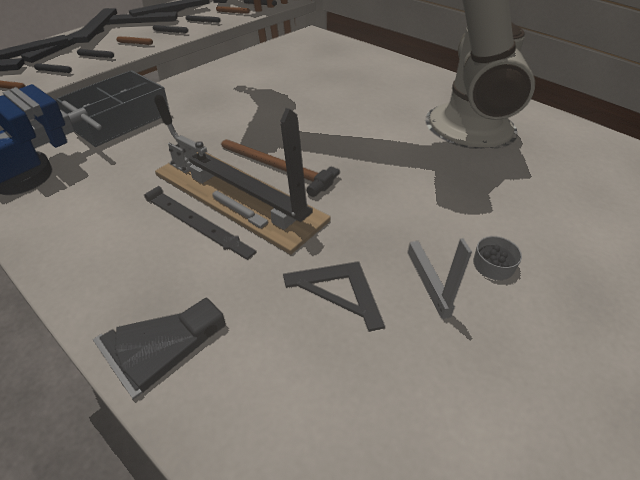

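View pics/top1.png

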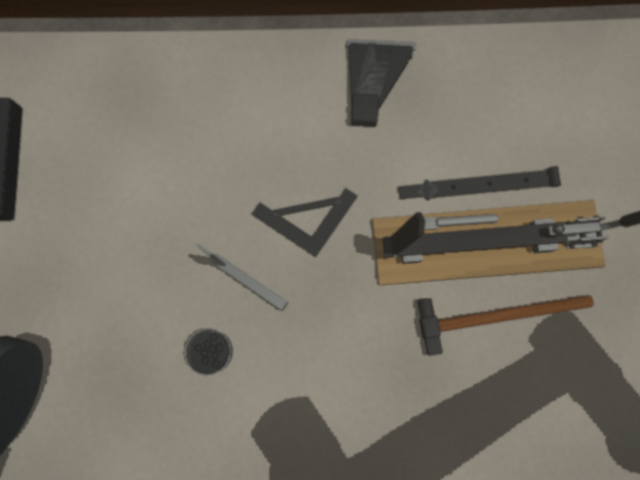

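The scene view shows the square at (410–470, 240–320), with its blade at the near end. The fixture has the upright at (292,110–215). In the top view the stock runs from (287,305) to (215,258), with the blade end at upper left. The base bar runs from (400,243) to (540,235), with the upright at its left end.

```bash
python3 - <<'E'
from h import *
def rep(n,name,box,zr):
    P=np.load(n+"1.npz")["P"]; x0,y0,x1,y1=box
    Q=P[y0:y1,x0:x1].reshape(-1,3); m=(Q[:,2]>zr[0])&(Q[:,2]<zr[1]); Q=Q[m]
    r=cv2.minAreaRect(Q[:,:2].astype(np.float32)); v=np.linalg.eigh(np.cov(Q[:,:2].T))[1][:,1]
    print(n,name,len(Q),"z",np.median(Q[:,2]).round(1),"rect",np.round(r[0],1),np.round(r[1],1),round(r[2],1),"pca",np.degrees(np.arctan2(v[1],v[0])).round(2),"mean",Q[:,:2].mean(0).round(1)); return Q
rep("top","bench",(100,50,200,150),(-20,20))
rep("top","stock",(190,235,295,315),(18,34))
rep("top","blade",(190,235,295,315),(60,160))
rep("top","bar",(385,215,545,260),(44,56))
rep("top","upright",(370,200,440,260),(80,240))
rep("top","tip",(370,200,440,260),(205,240))
rep("scene","stock",(400,230,480,320),(18,34))
rep("scene","blade",(400,230,480,320),(60,150))
rep("scene","bar",(195,150,320,225),(46,55))
rep("scene","upright",(270,100,312,220),(80,240))
rep("scene","tip",(270,100,312,220),(205,240))
for n,b in [("top",(190,320,240,380)),("scene",(470,230,525,285))]: rep(n,"tin",b,(15,40))
rep("top","bracket",(245,180,360,260),(3,14))
E
```

```text
top bench 9956 z 0.3 rect [823.2 364.6] [185.5 175.5] 0.3 pca -161.53 mean [822.4 363.5]
top stock 846 z 26.2 rect [502.2 189.2] [141.1  16.6] 55.4 pca 55.43 mean [499.5 185.2]
top blade 117 z 139.0 rect [534.9 236. ] [26.2  5. ] 54.2 pca 55.55 mean [532.6 232.9]
top bar 2953 z 50.1 rect [ 557.  -151.3] [ 39.2 249.1] 2.5 pca 94.72 mean [ 558.  -162.7]
top upright 733 z 174.5 rect [551.4 -51.9] [30.2 22.7] 3.5 pca -172.92 mean [549.5 -50.9]
top tip 216 z 217.8 rect [551.9 -58. ] [30.1 10.5] 3.8 pca -175.62 mean [550.5 -57.2]
scene stock 893 z 25.2 rect [482.2 214.9] [138.5 118. ] 39.1 pca -135.05 mean [499.6 193.6]
scene blade 674 z 104.6 rect [535.8 236.2] [27.5  7. ] 57.0 pca 56.8 mean [537.3 237.3]
scene bar 1638 z 48.8 rect [ 560.6 -164.3] [ 37.3 281.8] 4.2 pca 93.6 mean [ 560.7 -152.4]
scene upright 1420 z 159.2 rect [552.  -51.1] [33.  24.2] 0.5 pca 176.05 mean [554.9 -48.3]
scene tip 215 z 213.6 rect [552.3 -57.3] [31.4 12. ] 1.2 pca 176.18 mean [555. -55.]
top tin 1160 z 19.5 rect [393.9 247.3] [71.5 65.6] 1.4 pca -174.5 mean [394.1 249. ]
scene tin 1153 z 21.6 rect [393.7 250.1] [73.  70.9] 58.9 pca -168.09 mean [392.5 249.9]
top bracket 2630 z 5.2 rect [606.4 103.5] [189.3 134. ] 89.0 pca 97.97 mean [603.5  94.9]
```

```bash
python3 - <<'E'
from h import *
s=readout.read_state(); M=R.from_quat(s["ee_rot"]).as_matrix(); print(M.round(3)); print("tool z yaw",np.degrees(np.arctan2(M[1,2],M[0,2])),"jaw j1,j6",np.degrees(s["joints"][[0,5]]))
for n,box,ub in [("top",(385,215,545,262),(370,200,440,260)),("scene",(190,145,325,225),(270,100,312,225))]:
    P=np.load(n+"1.npz")["P"]; Q=P[box[1]:box[3],box[0]:box[2]].reshape(-1,3)
    Q=Q[(abs(Q[:,2]-50)<3)]
    # bar edges: bin by y, take extreme x robustly
    E=[]
    for y in range(-215,-70,8):
        q=Q[(abs(Q[:,1]-y)<4)&(abs(Q[:,0]-558)<24)]
        if len(q)>8: E.append((y,*np.percentile(q[:,0],[3,97]),len(q)))
    E=np.array(E); print(n,E.round(1).tolist())
    for k in (1,2): print(" edge",np.polyfit(E[:,0],E[:,k],1))
    U=P[ub[1]:ub[3],ub[0]:ub[2]].reshape(-1,3); U=U[(U[:,2]>65)&(U[:,2]<225)]
    for z in range(70,225,15):
        q=U[abs(U[:,2]-z)<7.5]
        if len(q)>5: print(" z",z,len(q),"x",np.percentile(q[:,0],[3,97]).round(1),"y",np.percentile(q[:,1],[3,50,97]).round(1))
P=np.load("top1.npz")["P"]; Q=P[195:290,370:610].reshape(-1,3); Q=Q[abs(Q[:,2]-12)<3]; r=cv2.minAreaRect(Q[:,:2].astype(np.float32)); print("board",r)
E
```

```text
[[-0.001 -0.343  0.939]
 [ 0.002  0.939  0.343]
 [-1.     0.002 -0.   ]]
tool z yaw 20.089882588720226 jaw j1,j6 [-55.08470596 -14.81655362]
top [[-215.0, 547.4, 577.2, 97.0], [-207.0, 546.3, 577.4, 100.0], [-199.0, 546.6, 576.3, 95.0], [-191.0, 546.3, 575.4, 88.0], [-183.0, 545.0, 575.0, 96.0], [-175.0, 545.1, 574.7, 96.0], [-167.0, 543.8, 574.6, 108.0], [-159.0, 543.7, 573.8, 101.0], [-151.0, 543.7, 573.8, 101.0], [-143.0, 542.5, 572.0, 93.0], [-135.0, 541.5, 572.3, 105.0], [-127.0, 541.6, 571.3, 99.0], [-119.0, 541.0, 571.2, 98.0], [-111.0, 539.9, 570.0, 102.0], [-103.0, 540.2, 569.5, 97.0], [-95.0, 538.9, 569.9, 102.0], [-87.0, 538.8, 567.8, 89.0], [-79.0, 538.9, 561.9, 71.0], [-71.0, 537.5, 555.2, 58.0]]
 edge [-6.76358394e-02  5.32892288e+02]
 edge [-1.04893746e-01  5.56552111e+02]
 z 70 37 x [536.1 564.1] y [-47.2 -40.1 -39. ]
 z 85 49 x [536.2 562.9] y [-46.6 -41.5 -39.8]
 z 100 57 x [536.3 563.8] y [-49.6 -43.1 -41.8]
 z 115 55 x [536.5 563.7] y [-50.4 -44.5 -43.3]
 z 130 57 x [536.7 564.3] y [-52.5 -46.3 -44.6]
 z 145 64 x [536.6 565. ] y [-54.2 -47.6 -46. ]
 z 160 62 x [53
[... 823 characters left out ...]
.3335201e+02]
 edge [-7.47104745e-02  5.63436360e+02]
 z 70 100 x [537.4 566.2] y [-44.6 -39.5 -37.3]
 z 85 122 x [538.  565.8] y [-46.1 -41.  -38.9]
 z 100 131 x [537.6 566.2] y [-47.2 -42.3 -40.3]
 z 115 126 x [538.  567.1] y [-48.5 -43.5 -41.6]
 z 130 141 x [537.6 567.1] y [-50.  -44.9 -42.5]
 z 145 147 x [538.4 567.2] y [-51.1 -46.4 -44.4]
 z 160 152 x [538.4 567.5] y [-53.4 -48.2 -45.9]
 z 175 155 x [538.3 567.3] y [-54.9 -49.6 -47.8]
 z 190 171 x [538.7 567.2] y [-56.7 -51.4 -49.1]
 z 205 174 x [539.  567.4] y [-58.3 -53.2 -50.9]
 z 220 117 x [542.6 565.4] y [-61.5 -55.1 -52.7]
board ((577.5103759765625, -194.15802001953125), (142.63674926757812, 359.8681945800781), 3.7863268852233887)
```

arm_command(
  increments=[
    [[0,0,2],[16,44,16],0],
    [[0,0,4],[32,88,32],0],
    [[0,0,6],[48,132,48],0],
    [[0,0,8],[64,176,64],0],
    [[0,0,10],[80,220,80],0],
  ],
)

```text
clock: 0.6
position: [294.6, -364.5, 284.6]
ee_rot: [-0.183, 0.683, 0.185, 0.682]
contact_force: [0.8, 0.3, -0.1]
gripper_width: 85.2
```

arm_command(
  increments=[
    [[0,0,2],[17,46,0],0],
    [[0,0,4],[34,92,0],0],
    [[0,0,6],[51,138,0],0],
    [[0,0,8],[68,184,0],0],
    [[0,0,10],[84,228,0],0],
  ],
)

```text
clock: 1.1
position: [378.5, -134.5, 284.6]
ee_rot: [-0.242, 0.664, 0.244, 0.664]
contact_force: [1.5, -0.9, 0.8]
gripper_width: 85.3
```

arm_command(
  increments=[
    [[0,0,2],[17,46,0],0],
    [[0,0,4],[34,92,0],0],
    [[0,0,6],[51,138,0],0],
    [[0,0,8],[68,184,0],0],
    [[0,0,10],[84,228,0],0],
  ],
)

```text
clock: 1.6
position: [462.5, 95.7, 284.4]
ee_rot: [-0.3, 0.64, 0.302, 0.639]
contact_force: [0.7, -0.3, 0.6]
gripper_width: 85.8
```

arm_command(
  increments=[
    [[0,0,2],[12,30,-25],0],
    [[0,0,4],[24,60,-50],0],
    [[0,0,5.2],[35,87,-80],0],
    [[0,0,5.2],[35,87,-80],0],
    [[0,0,5.2],[35,87,-80],0],
  ],
)

```text
clock: 2.1
position: [497.0, 182.6, 203.4]
ee_rot: [-0.329, 0.627, 0.33, 0.624]
contact_force: [-0.4, -0.3, -0.0]
gripper_width: 85.7
```

```bash
python3 - <<'E'
from h import *
s,im,d,c=grab("wrist"); cv2.imwrite("pics/w1.png",im); P=cloud(s,d,c); M=R.from_quat(s["ee_rot"]).as_matrix()
print(s["position"],np.degrees(np.arctan2(M[1,2],M[0,2])),M[:,0].round(4))
Q=P.reshape(-1,3); Q=Q[np.hypot(Q[:,0]-502,Q[:,1]-189)<95]
for z0,z1 in [(20,32),(120,150),(-4,4)]:
    q=Q[(Q[:,2]>z0)&(Q[:,2]<z1)]
    print(z0,len(q),np.median(q[:,2]),cv2.minAreaRect(q[:,:2].astype(np.float32)) if len(q)>5 else 0)
E
```

```text
[497.02865763 182.61009672 203.4011968 ] 55.61086410835042 [-4.6e-03 -4.0e-04 -1.0e+00]
20 2292 25.896196509456075 ((466.45806884765625, 212.83663940429688), (139.38165283203125, 102.7270278930664), 55.249752044677734)
120 305 139.6831720244201 ((535.1735229492188, 234.54811096191406), (25.785221099853516, 4.528844356536865), 55.40911102294922)
-4 23245 -0.08318282936824062 ((502.55853271484375, 188.66065979003906), (189.89230346679688, 188.21937561035156), 61.383853912353516)
```

View pics/w1.png

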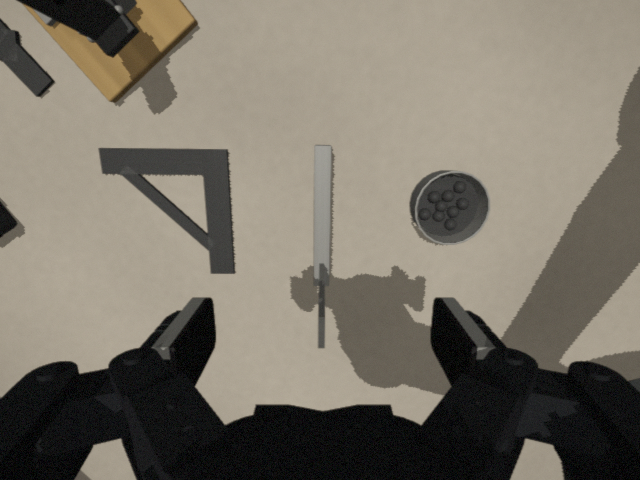

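The wrist view shows the stock upright at column 322 (rows 145–280), with the blade below it. It is centred between the fingers, and the tin and bracket are clear of them. I'm descending now.

arm_command(
  increments=[
    [[0,0,0],[0,0,-48],0],
    [[0,0,0],[0,0,-96],0],
    [[0,0,0],[0,0,-140],0],
    [[0,0,0],[0.5,0,-175],0],
    [[0,0,0],[0.5,0,-190],0],
  ],
)

```text
clock: 2.65
position: [496.9, 180.6, 13.2]
ee_rot: [-0.328, 0.627, 0.33, 0.624]
contact_force: [-0.5, 0.3, 0.9]
gripper_width: 85.2
```

arm_command(
  increments=[
    [[0,0,0],[0,0,-4],0],
    [[0,0,0],[0,0,-8],0],
    [[0,0,0],[0,0,-8],0.3],
    [[0,0,0],[0,0,-8],0.6],
    [[0,0,0],[0,0,-8],1],
  ],
)

```text
clock: 3.15
position: [497.6, 181.1, 6.3]
ee_rot: [-0.328, 0.627, 0.33, 0.625]
contact_force: [-0.1, 0.1, -0.1]
gripper_width: 43.5
```

arm_command(
  increments=[
    [[0,0,0],[0,0,0],1],
    [[0,0,0],[0,0,0],1],
    [[0,0,0],[0,0,0],1],
    [[0,0,0],[0,0,0],1],
    [[0,0,0],[0,0,0],1],
  ],
)

```text
clock: 3.65
position: [497.6, 181.1, 6.3]
ee_rot: [-0.328, 0.627, 0.33, 0.625]
contact_force: [-1.2, -0.2, 0.3]
gripper_width: 0.0
```

```bash
python3 - <<'E'
from h import *
s,im,d,c=grab("wrist"); print(s["position"],s["gripper_width"],s["contact_force"])
s,im2,d,c=grab("scene"); 
cv2.imwrite("pics/a.png",np.hstack([cv2.resize(im,(400,300)),cv2.resize(im2[200:350,370:570],(400,300))]))
E
```

```text
[497.57529981 181.08915174   6.31324826] 0.0053051058013222335 [-1.22941003 -0.17363786  0.34606098]
```

View pics/a.png

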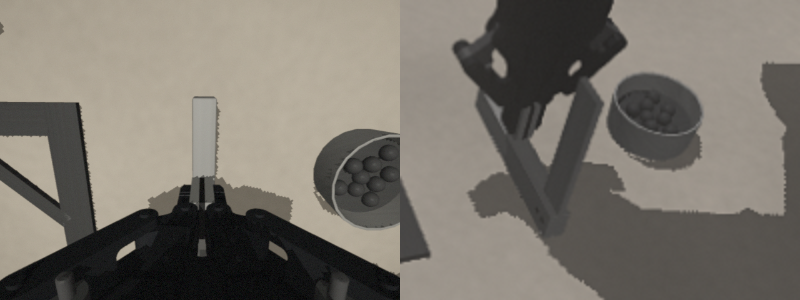

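```bash
python3 - <<'E'
from h import *
s,im,d,c=grab("wrist"); s,im2,d2,c2=grab("scene"); P=cloud(s,d2,c2)
a=cv2.convertScaleAbs(cv2.resize(im[250:430,260:390],(400,554),interpolation=2),alpha=2); b=cv2.convertScaleAbs(cv2.resize(im2[225:290,400:450],(400,520),interpolation=2),alpha=2); b=cv2.copyMakeBorder(b,0,34,0,0,0)
cv2.imwrite("pics/b.png",np.hstack([a,b]))
E
```

```text
(no output)
```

View pics/b.png

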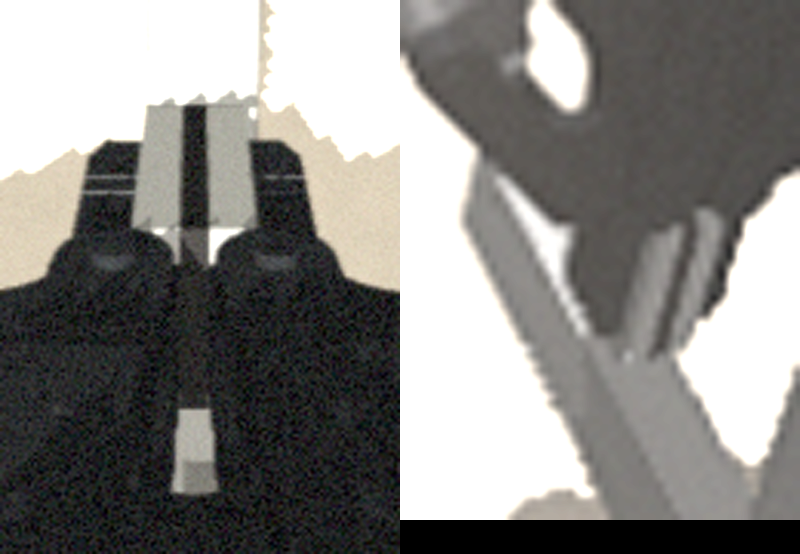

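The fingers look shut over the stock instead of gripping it. I'll measure their height with depth.

```bash
python3 - <<'E'
from h import *
s,im,d,c=grab("wrist"); P=cloud(s,d,c); M=R.from_quat(s["ee_rot"]).as_matrix()
print(s["position"],s["gripper_width"])
T=(P-s["position"])@M  # tool coords
for Y in range(278,336,4):
    print(Y,[ (x,*T[Y,x].round(0).astype(int)) for x in (296,303,308,313,318,323,328,333,338,343,348)])
q=P.reshape(-1,3); q=q[(abs(q[:,2]-26)<4)&(np.hypot(q[:,0]-497,q[:,1]-181)<80)]
print(len(q), cv2.fitLine(q[:,:2].astype(np.float32),cv2.DIST_HUBER,0,.01,.01).ravel())
E
```

```text
[497.61292731 181.07155106   6.30052311] -0.25118426500954855
278 [(296, np.int64(6), np.int64(-15), np.int64(1)), (303, np.int64(6), np.int64(-11), np.int64(1)), (308, np.int64(-19), np.int64(-7), np.int64(-10)), (313, np.int64(-20), np.int64(-5), np.int64(-10)), (318, np.int64(-20), np.int64(-3), np.int64(-10)), (323, np.int64(-20), np.int64(-1), np.int64(-10)), (328, np.int64(-19), np.int64(1), np.int64(-9)), (333, np.int64(-19), np.int64(3), np.int64(-10)), (338, np.int64(-19), np.int64(6), np.int64(-9)), (343, np.int64(-19), np.int64(8), np.int64(-10)), (348, np.int64(7), np.int64(12), np.int64(1))]
282 [(296, np.int64(6), np.int64(-15), np.int64(3)), (303, np.int64(7), np.int64(-11), np.int64(3)), (308, np.int64(-19), np.int64(-8), np.int64(-7)), (313, np.int64(-19), np.int64(-5), np.int64(-7)), (318, np.int64(-19), np.int64(-3), np.int64(-8)), (323, np.int64(-20), np.int64(-1), np.int64(-8)), (328, np.int64(-19), np.int64(1), np.int64(-8)), (333, np.int64(-21), np.int64(3), np.int64(-8)), (338, np.int64(-20), np.int64(6), np.int64(-8)), (343, np.int64(-19), np.int64(8), np.int
[... 6655 characters left out ...]
71), np.int64(5), np.int64(-14)), (348, np.int64(-71), np.int64(7), np.int64(-14))]
334 [(296, np.int64(-73), np.int64(-9), np.int64(-13)), (303, np.int64(-71), np.int64(-7), np.int64(-12)), (308, np.int64(-71), np.int64(-5), np.int64(-12)), (313, np.int64(-70), np.int64(-4), np.int64(-12)), (318, np.int64(-63), np.int64(-3), np.int64(-8)), (323, np.int64(-63), np.int64(-1), np.int64(-8)), (328, np.int64(-64), np.int64(1), np.int64(-8)), (333, np.int64(-71), np.int64(2), np.int64(-12)), (338, np.int64(-71), np.int64(4), np.int64(-12)), (343, np.int64(-71), np.int64(5), np.int64(-12)), (348, np.int64(-73), np.int64(6), np.int64(-13))]
5145 [  0.57874495   0.8155086  481.60284    158.1431    ]
```

Depth puts the shut finger tips about 33 mm behind the nominal TCP, at z≈38, just above the stock. That agrees with the zero width and the lack of force. I'll reopen, then go lower in steps while watching the force.

arm_command(
  increments=[
    [[0,0,0],[0,0,0],0],
    [[0,0,0],[0,0,0],0],
    [[0,0,0],[0,0,0],0],
    [[0,0,0],[0,0,0],0],
    [[0,0,0],[0,0,0],0],
  ],
)

```text
clock: 4.4
position: [497.6, 181.1, 6.3]
ee_rot: [-0.328, 0.627, 0.33, 0.625]
contact_force: [-0.3, -0.3, -0.0]
gripper_width: 72.1
```

arm_command(
  increments=[
    [[0,0,0],[0,0,-4],0],
    [[0,0,0],[0,0,-8],0],
    [[0,0,0],[0,0,-12],0],
    [[0,0,0],[0,0,-15],0],
    [[0,0,0],[0,0,-15],0],
  ],
)

```text
clock: 4.9
position: [497.2, 180.8, -9.4]
ee_rot: [-0.328, 0.627, 0.33, 0.625]
contact_force: [-0.5, -0.0, -0.7]
gripper_width: 85.8
```

```bash
python3 - <<'E'
from h import *
s,im,d,c=grab("wrist"); P=cloud(s,d,c); M=R.from_quat(s["ee_rot"]).as_matrix()
print(s["position"],s["gripper_width"],s["contact_force"])
T=(P-s["position"])@M; q=T.reshape(-1,3); f=q[(abs(q[:,1])>20)&(abs(q[:,1])<62)&(q[:,2]>-25)&(q[:,2]<12)]
W=P[...,2].reshape(-1)
for side in (-1,1):
    g=f[f[:,1]*side>0]; h=np.histogram(g[:,0],bins=range(-100,40,8)); print(side,dict(zip(h[1].tolist(),h[0].tolist())))
cv2.imwrite("pics/c.png",cv2.convertScaleAbs(im,alpha=1.5))
E
```

```text
[497.20578082 180.77570659  -9.39063784] 85.75602475735569 [-0.53602258 -0.02774268 -0.66150412]
-1 {-100: 2335, -92: 2870, -84: 735, -76: 808, -68: 951, -60: 820, -52: 656, -44: 211, -36: 0, -28: 0, -20: 0, -12: 6376, -4: 0, 4: 0, 12: 0, 20: 0, 28: 0}
1 {-100: 3669, -92: 3281, -84: 776, -76: 822, -68: 977, -60: 803, -52: 640, -44: 227, -36: 0, -28: 0, -20: 0, -12: 6291, -4: 0, 4: 0, 12: 0, 20: 0, 28: 0}
```

View pics/c.png

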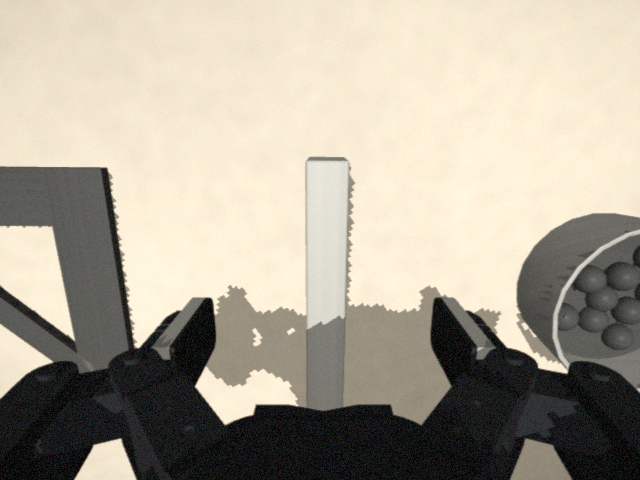

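The open tips are at about z=33 with no contact, and the stock is centred between them (column 326, fingers at 213 and 432). I'm going another 18 mm down, then closing.

arm_command(
  increments=[
    [[0,0,0],[0.3,0,-6],0],
    [[0,0,0],[0.3,0,-12],0],
    [[0,0,0],[0.3,0,-18],0],
    [[0,0,0],[0.3,0,-18],0],
    [[0,0,0],[0.3,0,-18],0.3],
  ],
)

```text
clock: 5.45
position: [497.6, 180.8, -27.4]
ee_rot: [-0.328, 0.627, 0.33, 0.625]
contact_force: [-0.1, 0.2, 0.1]
gripper_width: 73.1
```

arm_command(
  increments=[
    [[0,0,0],[0,0,0],0.6],
    [[0,0,0],[0,0,0],1],
    [[0,0,0],[0,0,0],1],
    [[0,0,0],[0,0,0],1],
    [[0,0,0],[0,0,0],1],
  ],
)

```text
clock: 5.95
position: [499.7, 181.8, -25.4]
ee_rot: [-0.329, 0.625, 0.33, 0.626]
contact_force: [-0.1, -0.5, 8.2]
gripper_width: 14.8
```

arm_command(
  increments=[
    [[0,0,0],[0,0,0],1],
    [[0,0,0],[0,0,0],1],
    [[0,0,0],[0,0,0],1],
    [[0,0,0],[0,0,0],1],
    [[0,0,0],[0,0,0],1],
  ],
)

```text
clock: 6.45
position: [499.5, 181.6, -25.4]
ee_rot: [-0.329, 0.625, 0.33, 0.626]
contact_force: [-1.7, -0.7, 2.5]
gripper_width: 15.0
```

arm_command(
  increments=[
    [[0,0,0],[0,0,5],1],
    [[0,0,0],[0,0,20],1],
    [[0,0,0],[0,0,50],1],
    [[0,0,0],[0,0,85],1],
    [[0,0,0],[0,0,120],1],
  ],
)

```text
clock: 6.95
position: [498.3, 181.1, 94.7]
ee_rot: [-0.329, 0.627, 0.33, 0.625]
contact_force: [0.6, 0.3, -5.3]
gripper_width: 15.2
```

```bash
cat >> h.py <<'E'
def fit(n,s,d,c,under,guess,yaw,quiet=0):
    "stock top rect + blade tip centre near guess"
    P=cloud(s,d,c).reshape(-1,3); u=np.array([np.cos(np.radians(yaw)),np.sin(np.radians(yaw))]); a=np.array([-u[1],u[0]])
    D=P[:,:2]-guess; l=D@u; x=D@a; m=(abs(x)<14)&(abs(l)<85)
    b=P[m&(P[:,2]>under+85)&(P[:,2]<under+155)&(abs(l-57)<25)]
    t=P[m&(abs(P[:,2]-under-26)<8)&(l<40)]
    print(n,"stock",len(t),end=" ")
    if len(t)>30: print("z",np.median(t[:,2]).round(1),[np.round(k,1) for k in cv2.minAreaRect(t[:,:2].astype(np.float32))],end=" ")
    if len(b)>10: print("blade",len(b),"ztop",np.percentile(b[:,2],98).round(1),[np.round(k,1) for k in cv2.minAreaRect(b[:,:2].astype(np.float32))],end="")
    print()
E
python3 - <<'E'
from h import *
for n in ["wrist","scene","top"]:
    s,im,d,c=grab(n); 
    if n=="wrist": M=R.from_quat(s["ee_rot"]).as_matrix(); print(s["position"],s["gripper_width"],s["contact_force"],M.round(3).tolist())
    fit(n,s,d,c,s["position"][2]+25.4,np.array([502,189.]),55.4)
E
```

```text
[498.27292021 181.05479655  94.70354164] 15.201914738448458 [ 0.55298094  0.27387842 -5.3297675 ] [[-0.003, -0.824, 0.566], [0.0, 0.566, 0.824], [-1.0, 0.003, -0.001]]
wrist stock 12184 z 146.1 [array([488.7, 168.7]), array([96.1, 27.5]), np.float64(60.7)] 
scene stock 466 z 151.8 [array([493.7, 179.6]), array([105.6,  27.4]), np.float64(49.9)] blade 876 ztop 268.4 [array([536.1, 229.8]), array([42. , 14.1]), np.float64(54.2)]
top stock 386 z 150.4 [array([479.4, 149.4]), array([44.6, 16.4]), np.float64(55.6)]
```

arm_command(
  increments=[
    [[0,0,3],[-14,-20,0],1],
    [[0,0,7],[-28,-50,0],1],
    [[0,0,11],[-42,-85,0],1],
    [[0,0,15],[-56,-120,0],1],
    [[0,0,19],[-70,-155,0],1],
  ],
)

```text
clock: 7.6
position: [427.5, 25.7, 94.2]
ee_rot: [-0.427, 0.562, 0.431, 0.562]
contact_force: [0.2, -0.1, -4.1]
gripper_width: 15.2
```

arm_command(
  increments=[
    [[0,0,4],[0,-40,0],1],
    [[0,0,8],[0,-80,0],1],
    [[0,0,12],[0,-120,0],1],
    [[0,0,16],[10,-160,0],1],
    [[0,0,19.5],[25,-192,0],1],
  ],
)

```text
clock: 8.1
position: [449.8, -167.9, 92.0]
ee_rot: [-0.515, 0.482, 0.522, 0.48]
contact_force: [0.5, 0.6, -4.6]
gripper_width: 14.6
```

```bash
python3 - <<'E'
from h import *
s,im,d,c=grab("wrist"); P=cloud(s,d,c); M=R.from_quat(s["ee_rot"]).as_matrix(); print(s["position"],s["gripper_width"],s["contact_force"],M.round(4).tolist())
T=((P-s["position"])@M).reshape(-1,3)
q=T[(abs(T[:,1])<9)&(T[:,2]<-14)&(T[:,2]>-75)&(abs(T[:,0]+51)<9)]
print(len(q),"x med",np.median(q[:,0]),"slope dx/dz",np.polyfit(q[:,2],q[:,0],1),"dx/dy",np.polyfit(q[:,1],q[:,0],1)[0],"rear z",np.percentile(q[:,2],[1,3]),"y",np.percentile(q[:,1],[2,50,98]))
l=cv2.fitLine(q[:,[2,1]].astype(np.float32),cv2.DIST_HUBER,0,.01,.01).ravel(); print("yaw of stock in tool deg",np.degrees(l[1]/l[0]))
cv2.imwrite("pics/d.png",im)
# bar from wrist
B=P.reshape(-1,3); B=B[(abs(B[:,2]-50)<4)]
for y in range(-240,-60,10):
    g=B[(abs(B[:,1]-y)<4)&(abs(B[:,0]-560)<30)]
    if len(g)>20: print(y,len(g),np.percentile(g[:,0],[2,98]).round(1),np.median(g[:,2]).round(1))
E
```

```text
[ 449.79870668 -167.94409684   92.0315854 ] 14.626044131568088 [ 0.45184277  0.64356738 -4.61376511] [[-0.0097, -0.9972, -0.074], [0.0042, -0.074, 0.9972], [-0.9999, 0.0093, 0.0049]]
6921 x med -51.33421515993434 slope dx/dz [-3.77176225e-03 -5.14334920e+01] dx/dy 0.001956420997117907 rear z [-63.43495598 -62.75334946] y [-8.40607773 -0.82347072  6.86907431]
yaw of stock in tool deg 0.029973553
-240 945 [548.6 579.8] 49.9
-230 905 [548.1 578.9] 49.9
-220 870 [547.2 578.2] 49.9
-210 835 [546.6 577.8] 49.9
-200 808 [545.9 577. ] 49.9
-190 772 [545.2 576.3] 49.9
-180 743 [544.6 575.6] 50.0
-170 722 [543.8 574.9] 49.9
-160 681 [543.3 574.1] 49.9
-150 661 [542.5 573.6] 49.9
-140 645 [541.8 573.1] 49.9
-130 608 [541.3 572.3] 50.0
-120 593 [540.5 571.6] 49.9
-110 562 [539.7 570.7] 50.0
-100 515 [539.4 570.1] 50.0
-90 279 [550.7 570. ] 50.0
-80 43 [562.1 569.7] 49.8
```

View pics/d.png

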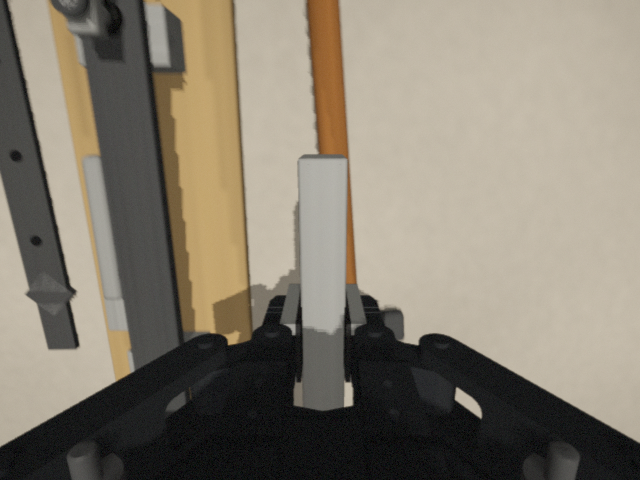

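The stock is held straight, with the tool-frame underside at −25.4 mm and the rear end at −63 mm. The wrist depth gives the bar at z=49.9, centred at x≈559 for y=−168. I'm moving over the bar with a small tilt correction.

arm_command(
  increments=[
    [[-0.1,-0.3,-0.1],[30,0,0],1],
    [[-0.24,-0.56,-0.25],[65,0,0],1],
    [[-0.24,-0.56,-0.25],[95,0,0],1],
    [[-0.24,-0.56,-0.25],[108.6,0,-15],1],
    [[-0.24,-0.56,-0.25],[108.6,0,-40],1],
  ],
)

```text
clock: 8.65
position: [565.0, -171.1, 50.8]
ee_rot: [0.52, -0.481, -0.515, -0.483]
contact_force: [0.3, 0.7, -4.6]
gripper_width: 15.2
```

arm_command(
  increments=[
    [[0,0,0],[0,0,-6],1],
    [[0,0,0],[0,0,-12],1],
    [[0,0,0],[0,0,-16],1],
    [[0,0,0],[0,0,-16],1],
    [[0,0,0],[0,0,-16],1],
  ],
)

```text
clock: 9.15
position: [565.3, -171.2, 35.6]
ee_rot: [0.52, -0.481, -0.515, -0.483]
contact_force: [-0.8, -0.1, -5.0]
gripper_width: 14.9
```

```bash
cat > w.py <<'E'
from h import *
s,im,d,c=grab("wrist"); P=cloud(s,d,c); M=R.from_quat(s["ee_rot"]).as_matrix(); print(s["clock"],s["position"].round(2),s["gripper_width"].__round__(1),s["contact_force"].round(1),s["wrist_torque"].round(2))
print("tool x",M[:,0].round(4),"yaw",np.degrees(np.arctan2(M[1,2],M[0,2])).round(2))
T=((P-s["position"])@M).reshape(-1,3); W=P.reshape(-1,3)
k=(abs(T[:,1])<9)&(T[:,2]<-14)&(T[:,2]>-75)&(abs(T[:,0]+51)<6)
q=W[k]; print("stock top z",np.median(q[:,2]).round(2),"rear tool z",np.percentile(T[k][:,2],1).round(1))
A=np.c_[q[:,:2]-q[:,:2].mean(0),np.ones(len(q))]; print("plane slopes x,y",np.linalg.lstsq(A,q[:,2],rcond=None)[0][:2].round(4))
l=cv2.fitLine(q[:,:2].astype(np.float32),cv2.DIST_HUBER,0,.01,.01).ravel(); l=l*np.sign(l[1]); print("stock yaw",np.degrees(np.arctan2(l[1],l[0])).round(2),"centre x at mean y",q[:,:2].mean(0).round(1))
B=W[(abs(W[:,2]-50)<2.5)]
for y in (-290,-280,-270,-260,-250,-240,-230,-220,-210,-200):
    g=B[(abs(B[:,1]-y)<4)&(abs(B[:,0]-562)<30)]
    if len(g)>20: print(y,np.percentile(g[:,0],[2,98]).round(1),np.median(g[:,2]).round(1),end="; ")
print()
E
python3 w.py
```

```text
9.15 [ 565.32 -171.23   35.61] 14.9 [-0.8 -0.1 -5. ] [-0.03  0.03 -0.03]
tool x [ 0.0076 -0.0029 -1.    ] yaw 94.05
stock top z 87.03 rear tool z -63.4
plane slopes x,y [ 0.0083 -0.0016]
stock yaw 94.01 centre x at mean y [ 568.5 -211.2]
-290 [552.4 583.5] 49.8; -280 [551.9 583.1] 49.8; -270 [551.5 582. ] 49.8; -260 [550.8 581.5] 49.8; -250 [550.1 580.6] 49.8; -240 [549.5 580.1] 49.8; -230 [548.3 579. ] 49.8; -220 [547.7 558.9] 49.8; -210 [546.9 558. ] 49.8; -200 [546.3 557.2] 49.8;
```

arm_command(
  increments=[
    [[0,0,0],[-3,1,0],1],
    [[0.13,0.35,0],[-5.7,2,0],1],
    [[0.13,0.35,0],[-5.7,2,-3],1],
    [[0.13,0.35,0],[-5.7,2,-6],1],
    [[0.13,0.35,0],[-5.7,2,-8],1],
  ],
)

```text
clock: 9.7
position: [559.6, -169.2, 27.3]
ee_rot: [0.518, -0.482, -0.517, -0.482]
contact_force: [0.4, -0.9, -4.6]
gripper_width: 14.6
```

```bash
python3 w.py
```

```text
9.7 [ 559.59 -169.16   27.34] 14.6 [ 0.4 -0.9 -4.6] [-0.04  0.   -0.01]
tool x [ 1.4e-03 -6.0e-04 -1.0e+00] yaw 94.05
stock top z 78.66 rear tool z -63.4
plane slopes x,y [0.0032 0.0003]
stock yaw 94.04 centre x at mean y [ 563.1 -209.3]
-280 [551.9 583. ] 49.9; -270 [551.5 582.1] 49.9; -260 [550.8 581.4] 49.9; -250 [550.2 580.8] 49.9; -240 [549.4 580.1] 49.9; -230 [548.4 579.7] 49.8; -220 [547.6 579.3] 49.8; -210 [547.  578.5] 49.8; -200 [546.4 577.7] 49.8;
```

arm_command(
  increments=[
    [[0,0,0],[-0.3,0,-1],1],
    [[0,0,0],[-0.3,0,-2],1],
    [[0,0,0],[-0.3,0,-3],1],
    [[0,0,0],[-0.3,0,-3.5],1],
    [[0,0,0],[-0.3,0,-3.5],1],
  ],
)

```text
clock: 10.25
position: [559.0, -169.2, 24.6]
ee_rot: [0.518, -0.482, -0.517, -0.482]
contact_force: [-3.8, 1.2, 5.3]
gripper_width: 15.0
```

```bash
python3 w.py
```

```text
10.25 [ 558.96 -169.2    24.64] 15.0 [-3.8  1.2  5.3] [0.54 1.14 0.03]
tool x [ 9.e-04 -7.e-04 -1.e+00] yaw 94.07
stock top z 75.85 rear tool z -63.4
plane slopes x,y [-0.0037  0.0026]
stock yaw 94.04 centre x at mean y [ 562.5 -209.3]
-280 [551.9 582.9] 49.9; -270 [551.4 582. ] 49.9; -260 [550.8 581.4] 49.9; -250 [550.1 580.7] 49.9; -240 [549.4 579.9] 49.9; -230 [548.5 579.6] 49.8; -220 [547.7 579.2] 49.9; -210 [547.  578.4] 49.8; -200 [546.2 577.7] 49.9;
```

arm_command(
  increments=[
    [[0,0,0],[0,0,-0.7],1],
    [[0,0,0],[0,0,-0.7],1],
    [[0,0,0],[0,0,-0.7],1],
    [[0,0,0],[0,0,-0.7],1],
    [[0,0,0],[0,0,-0.7],1],
  ],
)

```text
clock: 10.8
position: [559.0, -169.2, 24.6]
ee_rot: [0.518, -0.482, -0.517, -0.482]
contact_force: [-3.0, 2.1, 6.8]
gripper_width: 14.8
```

arm_command(
  increments=[
    [[0,0,0],[-0.3,4,-0.7],1],
    [[0,0,0],[-0.8,11,-0.7],1],
    [[0,0,0],[-1.2,18,-0.7],1],
    [[0,0,0],[-1.7,25,-0.7],1],
    [[0,0,0],[-2,29,-0.7],1],
  ],
)

```text
clock: 11.3
position: [558.1, -139.8, 24.6]
ee_rot: [0.519, -0.481, -0.517, -0.482]
contact_force: [0.3, -5.8, 5.9]
gripper_width: 14.7
```

```bash
python3 w.py; cat > u.py <<'E'
from h import *
# upright outer face (local y vs z) and blade outer edge from scene+top
u=np.array([-0.069,0.9976]);u/=np.linalg.norm(u); a=np.array([u[1],-u[0]]); C=np.array([550.8,-46.])
for n in ("scene","top"):
    s,im,d,c=grab(n); W=cloud(s,d,c).reshape(-1,3); L=(W[:,:2]-C)@u; X=(W[:,:2]-C)@a; z=W[:,2]-50
    m=(abs(X)<10)&(z>8)&(z<160)&(abs(L)<40)&(L>-30+0*L)
    q=np.c_[L,z][m]; o=[]
    for zz in range(15,160,10):
        g=q[abs(q[:,1]-zz)<5]
        if len(g)>4: o.append((zz,np.percentile(g[:,0],60)))
    o=np.array(o)
    if len(o)>3:
        p=np.polyfit(o[:,1],o[:,0],1) if 0 else np.polyfit(o[:,0],o[:,1],1); print(n,"outer face slope(lean=-)",p.round(4),"resid",(o[:,1]-np.polyval(p,o[:,0])).round(1))
    b=W[(abs(X)<12)&(z>128)&(z<146)&(L<-5)&(L>-90)]; 
    if len(b)>5: LL=(b[:,:2]-C)@u; print("  blade top L",np.percentile(LL,[3,97]).round(1),"X",np.median((b[:,:2]-C)@a).round(1),len(b))
E
python3 u.py
```

```text
11.3 [ 558.05 -139.76   24.64] 14.7 [ 0.3 -5.8  5.9] [-1.3  -0.13  0.04]
tool x [ 0.0033 -0.0015 -1.    ] yaw 94.14
stock top z 75.88 rear tool z -63.4
plane slopes x,y [0.0008 0.0023]
stock yaw 94.15 centre x at mean y [ 561.5 -179.8]
-250 [550.1 580.7] 49.9; -240 [549.4 580. ] 49.9; -230 [548.7 579.3] 49.9; -220 [548.1 578.7] 49.9; -210 [547.4 577.9] 49.9; -200 [546.4 577.6] 49.9; 
scene outer face slope(lean=-) [-0.0953  8.3342] resid [-0.1 -0.8  0.2  0.   0.1  0.4  0.2  0.1 -0.1  0.1  0.2  0.1 -0.1 -0.2
 -0.3]
  blade top L [-57.6  -5.2] X 2.3 238
```

arm_command(
  increments=[
    [[0,0,0],[-0.5,2,-0.7],1],
    [[0,0,0],[-0.8,4,-0.7],1],
    [[0,0,0],[-1,6,-0.7],1],
    [[0,0,0],[-1.2,8,-0.7],1],
    [[0,0,0],[-1.2,8,-0.7],1],
  ],
)

```text
clock: 11.95
position: [557.6, -131.4, 24.6]
ee_rot: [0.52, -0.481, -0.516, -0.482]
contact_force: [1.0, -6.4, 5.1]
gripper_width: 14.6
```

arm_command(
  increments=[
    [[0,0,0],[-0.1,1,-0.7],1],
    [[0,0,0],[-0.2,2,-0.7],1],
    [[0,0,0],[-0.3,3,-0.7],1],
    [[0,0,0],[-0.3,4,-0.7],1],
    [[0,0,0],[-0.3,4,-0.7],1],
  ],
)

```text
clock: 12.45
position: [557.7, -128.0, 24.6]
ee_rot: [0.52, -0.48, -0.516, -0.482]
contact_force: [-0.2, -6.9, 5.6]
gripper_width: 14.9
```

```bash
python3 w.py; python3 u.py
```

```text
12.45 [ 557.71 -128.02   24.63] 14.9 [-0.2 -6.9  5.6] [-1.97  0.12  0.06]
tool x [ 0.0058 -0.0027 -1.    ] yaw 94.24
stock top z 75.86 rear tool z -63.4
plane slopes x,y [0.0079 0.0029]
stock yaw 94.37 centre x at mean y [ 561.1 -167.9]
-240 [549.4 579.7] 49.9; -230 [548.8 579.4] 49.8; -220 [548.1 578.6] 49.8; -210 [547.4 577.9] 49.9; -200 [546.8 577.4] 49.8; 
scene outer face slope(lean=-) [2.7000e-03 4.0352e+00] resid [  3.4 -13.8   2.9   2.6   2.2   2.3   1.8   1.3   1.    0.3  -0.1  -0.3
  -0.9  -0.9  -1.6]
  blade top L [-46. -18.] X 2.4 163
top outer face slope(lean=-) [ -0.0734 -16.9353] resid [ 0.1 -0.2 -0.3 -0.6  1.8 -0.1 -0.7]
```

arm_command(
  increments=[
    [[0.1,0.2,-0.1],[-0.4,1,-0.7],1],
    [[0.15,0.33,-0.2],[-0.8,2,-0.7],1],
    [[0.15,0.33,-0.3],[-1.1,3,-0.7],1],
    [[0.15,0.33,-0.3],[-1.2,4,-0.7],1],
    [[0.15,0.33,-0.3],[-1.2,4,-0.7],1],
  ],
)

```text
clock: 13.1
position: [557.0, -124.7, 24.6]
ee_rot: [0.518, -0.482, -0.516, -0.482]
contact_force: [0.4, -7.8, 5.5]
gripper_width: 14.8
```

```bash
sed -i 's/&(L>-30+0\*L)/\&(L>5-0.1*z)/; s/,60)/,70)/' u.py; python3 w.py; python3 u.py
```

```text
13.1 [ 557.03 -124.72   24.62] 14.8 [ 0.4 -7.8  5.5] [-2.08 -0.06  0.07]
tool x [ 0.0012 -0.0014 -1.    ] yaw 93.98
stock top z 75.84 rear tool z -63.4
plane slopes x,y [0.0024 0.0022]
stock yaw 94.03 centre x at mean y [ 560.5 -164.8]
-240 [549.1 579.6] 49.8; -230 [548.8 579.3] 49.9; -220 [548.1 578.7] 49.8; -210 [547.4 578. ] 49.9; -200 [546.7 577.4] 49.8; 
scene outer face slope(lean=-) [-0.0152  9.4937] resid [-0.4  0.1 -0.  -0.2 -0.   0.   0.4  0.1  0.3  0.3  0.  -0.1 -0.2 -0.1
 -0.2]
  blade top L [-43.2 -13.7] X 2.8 162
```

arm_command(
  increments=[
    [[0,0,0],[-0.3,0.6,-0.7],1],
    [[0,0,0],[-0.5,1.2,-0.7],1],
    [[0,0,0],[-0.6,1.8,-0.7],1],
    [[0,0,0],[-0.6,2.2,-0.7],1],
    [[0,0,0],[-0.6,2.2,-0.7],1],
  ],
)

```text
clock: 13.75
position: [557.0, -123.3, 24.6]
ee_rot: [0.518, -0.482, -0.516, -0.482]
contact_force: [0.6, -8.4, 7.0]
gripper_width: 15.4
```

```bash
python3 w.py; python3 u.py
```

```text
13.75 [ 556.97 -123.29   24.63] 15.4 [ 0.6 -8.4  7. ] [-2.06 -0.05  0.05]
tool x [ 0.0024 -0.0027 -1.    ] yaw 94.01
stock top z 75.84 rear tool z -63.4
plane slopes x,y [0.0009 0.0026]
stock yaw 94.03 centre x at mean y [ 560.4 -163.3]
-240 [549.  579.3] 49.8; -230 [548.7 579.2] 49.9; -220 [548.1 578.6] 49.8; -210 [547.5 577.9] 49.9; -200 [546.7 577.3] 49.9; 
scene outer face slope(lean=-) [-4.2000e-03  9.5229e+00] resid [-0.2 -0.2  0.1 -0.1 -0.3  0.2  0.2  0.3  0.3  0.2  0.1  0.2 -0.1 -0.2
 -0.4]
  blade top L [-41.7 -12.1] X 2.4 170
```

arm_command(
  increments=[
    [[0,0,0],[-0.1,0.6,-0.7],1],
    [[0,0,0],[-0.2,1.2,-0.7],1],
    [[0,0,0],[-0.2,1.6,-0.7],1],
    [[0,0,0],[-0.2,2,-0.7],1],
    [[0,0,0],[-0.2,2,-0.7],1],
  ],
)

```text
clock: 14.4
position: [557.0, -122.8, 24.6]
ee_rot: [0.519, -0.483, -0.515, -0.482]
contact_force: [0.4, -11.8, 5.4]
gripper_width: 14.9
```

```bash
python3 w.py; python3 u.py
```

```text
14.4 [ 557.02 -122.77   24.62] 14.9 [  0.4 -11.8   5.4] [-2.85 -0.03  0.04]
tool x [ 0.0029 -0.0046 -1.    ] yaw 94.04
stock top z 75.84 rear tool z -63.5
plane slopes x,y [0.0034 0.0027]
stock yaw 94.27 centre x at mean y [ 560.4 -162.7]
-240 [549.1 579.1] 49.7; -230 [548.8 579.4] 49.8; -220 [548.  578.7] 49.9; -210 [547.4 577.9] 49.9; -200 [546.8 577.3] 49.8; 
scene outer face slope(lean=-) [1.0000e-03 9.4643e+00] resid [ 0.1 -0.3 -0.3 -0.1 -0.3  0.3  0.3  0.4  0.2  0.3  0.1 -0.1  0.  -0.2
 -0.4]
  blade top L [-40.7 -11.5] X 2.5 171
```

arm_command(
  increments=[
    [[0,0,0],[-0.2,1.2,-0.8],1],
    [[0,0,0],[-0.2,1.8,-0.8],1],
    [[0,0,0],[-0.2,2.3,-0.8],1],
    [[0,0,0],[-0.2,2.3,-0.8],1],
    [[0,0,0],[-0.2,2.3,-0.8],1],
  ],
)

```text
clock: 15.05
position: [557.0, -122.8, 24.6]
ee_rot: [0.52, -0.483, -0.515, -0.481]
contact_force: [0.7, -15.5, 5.4]
gripper_width: 15.2
```

```bash
python3 w.py; python3 u.py; python3 -c "
from h import *
s,im,d,c=grab('scene'); cv2.imwrite('pics/e.png',cv2.convertScaleAbs(cv2.resize(im[60:260,170:390],(770,700))[:600],alpha=1.6)); print(readout.read_state()['position'],s['joint_vel'].round(3))"
```

```text
15.05 [ 557.03 -122.82   24.62] 15.2 [  0.7 -15.5   5.4] [-3.75  0.01  0.01]
tool x [ 0.0034 -0.0074 -1.    ] yaw 94.05
stock top z 75.84 rear tool z -63.6
plane slopes x,y [0.0013 0.0042]
stock yaw 94.19 centre x at mean y [ 560.4 -162.7]
-240 [549.  578.8] 49.8; -230 [548.8 579.4] 49.8; -220 [548.1 578.7] 49.8; -210 [547.4 577.9] 49.9; -200 [546.8 577.3] 49.8; 
scene outer face slope(lean=-) [-6.0000e-04  9.6048e+00] resid [-0.2 -0.2  0.  -0.2 -0.2  0.1  0.4  0.3  0.3  0.2  0.2  0.  -0.2 -0.2
 -0.4]
  blade top L [-39.8 -11.2] X 2.8 161
[ 557.02529292 -122.8181816    24.62270066] [-0.     0.    -0.    -0.    -0.001  0.002]
```

View pics/e.png

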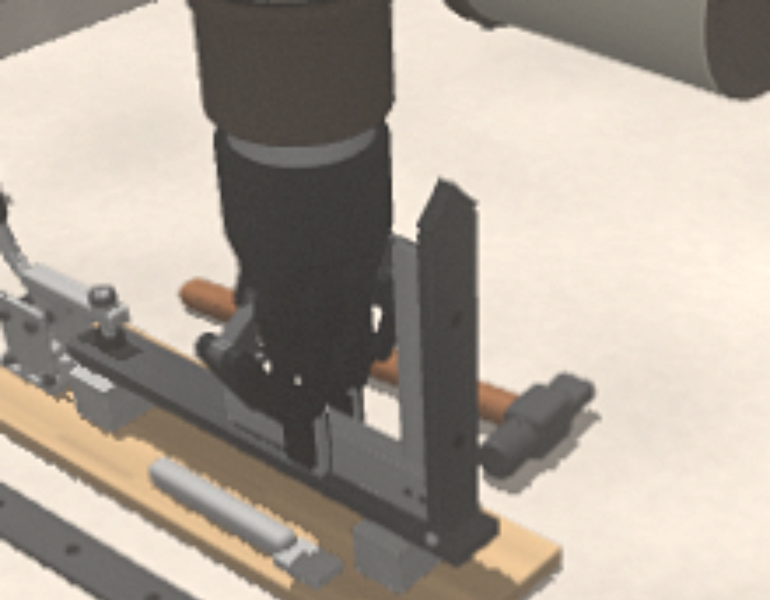

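The square is in the corner. The upright is square and the blade lies against it. No further travel came as the push rose to 15.5 N, and the arm is still. I'm handing in.

```bash
python3 -c "
from bench import arm,readout
print(arm.job_done()); s=readout.read_state(); print(s['clock'],s['position'],s['contact_force'],s['gripper_width'])"
```

```text
the job is handed in; nothing more can be done
None
the job is handed in; nothing more can be done
```

The square is in the corner, still gripped and pressed against the bar and the upright. I handed the job in at about 15 s; no verdict was reported.

I gripped the square by its stock and stood it on the base bar about 49 mm short of the corner. After a pause there I slid it in until it stopped.

**Last checks before handing in:**
- **Corner:** the square stopped at the foot of the upright. More push (11.8 N rising to 15.5 N along the bar at the wrist, part of it friction) moved it no further. The heel's place along the bar was only worked out from the images and the arm pose: about 0.4 mm short, good to about 2 mm.
- **Upright:** lean about 0 (−0.001 rad), down from about 0.1 at the start.
- **Stock on the bar:** it sits flat, in line within about 0.3° and about 1 mm off the centre line. The wrist reads 5.4 N upward, which is about 10 N on the bar once the square's weight is added.
- **Grip:** opening about 15 mm on the 16 mm stock, with the arm at rest.

**What disagreed or failed:**
- The shut finger tips lie about 32 mm behind the stated TCP, by the wrist camera's depth. My first grasp therefore shut on air just above the stock. I reopened, went lower and gripped it.
- The arm went about 7 mm past its mark when first moved over the bar. I corrected this before lowering the square.
- I could not read the blade-to-upright force on its own, so it is judged from the wrist force and the picture.
- In the views I took, the other things looked undisturbed, but I did not measure their positions again at the end.

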